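Index the star tile three clicks and hold

ROBOT

A 6-joint arm with a two-finger parallel gripper is mounted at the origin on the work surface. World frame = base frame: x ahead of the robot, y to its left, z up, the work surface at z = 0. Lengths are in m, angles in degrees, forces in N, time in s.
With the tool pointing down it reaches from about 0.375 to 0.9 m from the base axis. Payload 3.1 kg.
Tool frame: the origin (TCP) lies at the very end of the fingers, on their centre line; the grasp point (between the pads) lies 19 mm behind it; z points along the fingers, y is the line along which they close (so a half turn about z gives the same grasp; the last joint's range is limited). The gripper opens to 87 mm and grips with 3 to 60 N. Pads are 19 mm wide; open, the fingers measure 117 mm over their backs; the gripper's body (75 mm by 190 mm) begins 51 mm behind the grasp point.
Start: joints at [-10.227, 30.224, 82.088, -0, 67.689, -10.227], TCP at [0.625, 0, 0.223] pointing down, gripper open.
Joint ranges: [-176.69, 176.69], [-43.24, 126.21], [12.49, 139.97], [-82, 262], [0, 151.66], [-163.58, 163.58]. Speed limits (degrees/s): [159.86, 159.86, 180, 180, 180, 180].

INTERFACE

Orientations are given as a 3x3 rotation matrix whose columns are the frame's x, y, z axes.
In Python, from rig import bot, imaging gives the robot as it stands.
- The arm moves only by the tool drive_tool, never from a script. Its argument "deltas" is text: rows parted by semicolons, each of 5 numbers parted by spaces: the finger opening in mm, from 0 to 87, then the shift along the world's x, y, z in mm, then the turn about the world's z in rad. In form: jaw dx dy dz twist; .... A call has 1 to 12 rows; each row is the pose to reach, as a shift and turn from the pose commanded when the call began; what a row does not reach only later rows make up. A row lasts 1/10 s, in which the tool goes at most 50 mm and 8.59 degrees, less where a joint would pass 70% of its speed; a pose out of reach is approached as far as the arm can. A call with a gripper value outside its range is refused whole. The fingers move at their own pace and stop on an object; the grip force is fixed at half the most. Time passes only in rows, so rows that repeat a pose let the fingers close. It gives the time, the measured TCP pose, the force, the opening and the grip force at its end, in the units of the state.
- bot.read_state(): the state, without advancing time (a new reading comes with each control period).
- imaging.capture(name): name is "scene" or "side" or "wrist"; returns the picture (384x512x3 uint8, red, green, blue); there is no depth.
- imaging.camera_model(name): a dict with "fx", "fy", "cx", "cy" (pixels), "T" (4x4, takes a point from camera to world coordinates). Camera axes: x right, y down, z forward; pixel columns grow to the right and rows downward; lengths in m; the calibration is good to about 2 mm. A picture is of the moment at which its call begins: read the wrist's pose just before it. camera_model takes no time and is no camera call; for the wrist camera it gives the pose at the moment of the call.
- bot.hand_in(): hands the job in; it is judged then, once.
The state is a dict: "time_s": time; "joint_positions": joint angles; "qvel": joint speeds; "tau": joint torques, N m; "position": TCP position; "tcp_rot": TCP orientation; "force": force on the tool from outside, world axes, zero at the start; "moment": the same for the moment, N m; "opening": opening from 0.0 (shut) to 1.0 (fully open); "grasp_force": force on a finger pad.
Only numpy, scipy, OpenCV 4.12 (cv2) and the standard library are available. Lean on these libraries where they do the work, as an engineer would, in place of code of your own. Each camera call takes 0.05 s, during which the arm holds its last target. There are 200 camera calls.

TASK

Turn the star tile on to its next point: pull the sprung knob on the crank of the index head straight up to its stop and, keeping it pulled right out, swing the crank counter-clockwise (seen from above) exactly three clicks of its ratchet, which you can feel at the knob, and no further. Finish there, still holding the knob up at its stop at the third click: do not let go of it. Leave the glass, the hammer and the tile blank alone.

Things in the scene. Friction and masses are not known exactly. Their poses are not given: they have to be found in the camera images.
- axis (a point): Point on the vertical turning axis of the index head, level with the top of its round steel plate, 70 mm above the table. The head is fixed, in a different place and yaw each time.
- index_head: Fixed machine, origin on the turning axis at table height: 300 mm square foot 18 mm thick, round plate 264 mm across (top 70 mm up), on it a ratchet wheel with an eight-pointed blue tile (points 42 mm from the axis, top 103 mm up). A bracket on its +x side, 117 mm high, holds a small blade (top 126 mm) over the tile; the crank's knob is on the other side (at home 125 degrees clockwise of +x).
- knob: Black ribbed round knob, an upright cylinder 26 mm across and 42 mm tall on the crank's end, 110 mm from the turning axis. Origin: centre of its underside, 94 mm above the table when in, 4 mm above the crank's flat arm (20 mm wide, 8 mm thick, top 90 mm up). Grip it across its diameter from above. It spins freely on its stem, so the gripper need not turn with the crank.
- knob_grip (a point): Point on the knob's axis 24 mm above its underside: where to grip it.
- plunger (a joint): How far the knob is pulled up, in m: 0 in, 0.014 at its stop. A spring pulls it down with 4 N when in and 7 N at the stop, so it must be held out. With the knob in, a pin under it sits 8 mm deep in a hole of the plate and locks the crank; let go away from that hole, the pin drops on the plate.
- crank (a joint): Angle of the crank in rad: 0 at home, growing counter-clockwise seen from above. The ratchet clicks every 15 degrees (0.262 rad, 29 mm of knob travel), counted from home. Towards each click the push needed at the knob climbs from about 1 to 5 N; 3 degrees short of the click it falls by about 8 N as the pawl drops and shoves the crank on. Then the pawl, with a little give, stops it going back.
- tea_glass: Bystander: open glass, 68 mm across, 85 mm tall; origin at the centre of its underside.
- hammer: Bystander: hammer lying on the table; origin at the centre of its underside.
- blank: Bystander: square glazed tile blank 100 x 100 x 18 mm lying flat; origin at the centre of its underside.

How it is judged (in metres and radians):
On the way, in this order (a step that is already met when the one before it is completed fails the run):
1. the knob is pulled up to its stop with the crank still at home (value of joint plunger above 0.0115 m and value of joint crank below 0.06 rad), for 0.2 s.
2. the crank has advanced three clicks with the knob still out (value of joint crank between 0.735 and 0.935 rad and value of joint plunger above 0.0105 m), for 0.3 s.
At the end, for the whole second after the job is handed in: The fingers hold the knob (more than 2 N) pulled out to within 3.5 mm of its stop, and the crank stands still at the third click: between 42.1 and 53.6 degrees from home (third click at 45, fourth at 60) (all of step 2 and contact force between the fingers and knob above 2 N and velocity of joint crank between -0.1 and 0.1 rad/s); the arm keeps its last pose, push and grip.
It fails at once if the crank was turned past the third click to the fourth (value of joint crank above 1 rad).
It fails at once if the knob was let down while the crank was away from home (value of joint crank above 0.12 rad and value of joint plunger below 0.0095 m).
It fails at once if the glass was disturbed (distance of tea_glass from where it was at the start of the episode above 0.03 m).
It fails at once if the hammer was disturbed (distance of hammer from where it was at the start of the episode above 0.03 m).
It fails at once if the tile blank was disturbed (distance of blank from where it was at the start of the episode above 0.03 m).
It also fails if it takes over 61 s, if anything falls off the work surface, if the arm or the gripper's body presses on something with over 40 N, if the wrist force passes 120 N, or if a joint passes its speed limit or range.

## Working session

There is one attempt and no reset: what is moved stays moved. The work goes in short steps, Python scripts to look and compute and a tool call to move; the robot and the scene stay as the last step left them, time stands still between calls to the robot, and variables do not carry over. Pictures are saved under pics/ and viewed, at most 10 in all, crops included, and the job is handed in when it is done.

Besides the shell and the picture viewer there is one more tool, called after "Request:" in YAML: its name, and indented under it one key for each argument. drive_tool: Moves the arm, as the interface text tells. Its arguments: {"type":"object","properties":{"deltas":{"type":"string"}},"required":["deltas"]}

```bash
mkdir -p pics
python3 - <<'E'
from rig import bot, imaging
import cv2, numpy as np
a=imaging.capture("scene");b=imaging.capture("side")
cv2.imwrite("pics/a.png",a[:,:,::-1]);cv2.imwrite("pics/b.png",b[:,:,::-1])
for n in("scene","side"):
    m=imaging.camera_model(n);print(n,m["fx"],m["cx"],m["cy"],np.round(m["T"],3).tolist())
E
```

```text
scene 380.53511509465477 256.23562252785314 189.89741699433372 [[-0.669, 0.49, -0.559, 1.19], [0.743, 0.448, -0.497, 0.551], [0.007, -0.748, -0.664, 0.823], [0.0, 0.0, 0.0, 1.0]]
side 485.6656477510966 249.92972203080964 188.95517513364732 [[-0.999, -0.029, 0.027, 0.536], [-0.039, 0.762, -0.647, 0.867], [-0.001, -0.647, -0.762, 1.092], [0.0, 0.0, 0.0, 1.0]]
```

View pics/a.png

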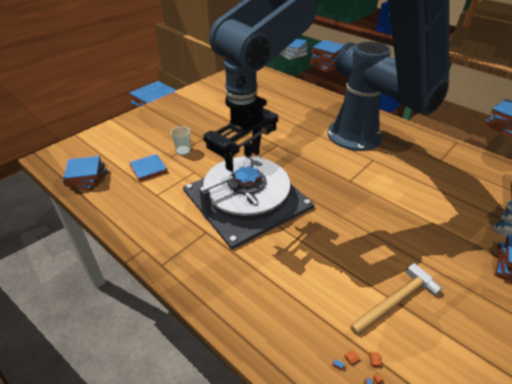

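View pics/b.png

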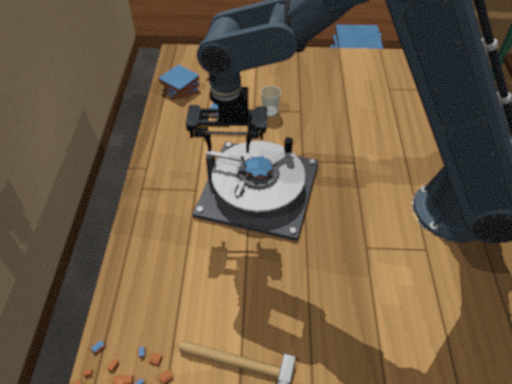

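The scene picture shows the head with its blue tile at (247,175) and the bracket at (206,197). The side picture shows the black knob at (288,145), the tile at (258,167) and the bracket at (210,160). I'll cast rays for these.

```bash
cat > h.py <<'E'
from rig import bot, imaging
import cv2, numpy as np
def ray(n,u,v,z,m=None):
    m=m or imaging.camera_model(n);T=np.array(m["T"])
    d=T[:3,:3]@[(u-m["cx"])/m["fx"],(v-m["cy"])/m["fy"],1]
    return T[:3,3]+d*(z-T[2,3])/d[2]
def blob(mask,box):
    x0,y0,x1,y1=box;k=np.zeros_like(mask);k[y0:y1,x0:x1]=mask[y0:y1,x0:x1]
    n,l,s,c=cv2.connectedComponentsWithStats(k.astype(np.uint8))
    i=1+np.argmax(s[1:,4]);return c[i],s[i]
E
python3 - <<'E'
from h import *
for n,f,box in(("scene","a",(225,160,270,195)),("side","b",(240,150,280,185))):
    im=cv2.imread(f"pics/{f}.png").astype(int);c,s=blob((im[:,:,0]>im[:,:,2]+40),box)
    print(n,c,s,ray(n,*c,.103))
im=cv2.imread("pics/b.png").astype(int)
c,s=blob(im.max(2)<60,(278,132,300,160));print(c,s,ray("side",*c,.115))
print("bracket",ray("side",210,155,.117),ray("scene",206,190,.117))
cv2.imwrite("pics/c.png",cv2.resize(cv2.imread("pics/b.png")[120:250,180:330],None,fx=4,fy=4,interpolation=2))
E
```

```text
scene [246.39616613 173.8370607 ] [233 166  27  17 313] [ 0.54957677 -0.05803217  0.103     ]
side [257.96725441 165.73299748] [245 156  28  20 397] [ 0.55104281 -0.05750038  0.103     ]
[287.89655172 145.02298851] [285 138   7  15  87] [ 0.46770037 -0.1304545   0.115     ]
bracket [ 0.68623223 -0.08036167  0.117     ] [ 0.69019916 -0.08050626  0.117     ]
```

View pics/c.png

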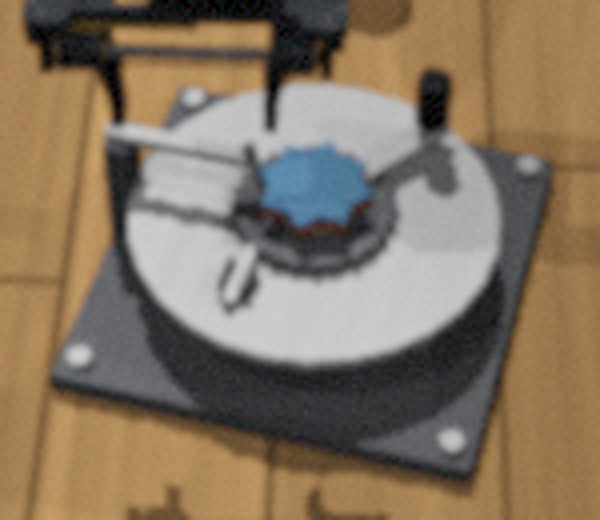

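Request:
drive_tool:
  deltas: "87 -40 -30 0 -0.11; 87 -80 -60 -10 -0.22; 87 -120 -90 -20 -0.33; 87 -157 -130 -33 -0.45; 87 -157 -130 -33 -0.45; 87 -157 -130 -33 -0.45"

```text
time_s: 0.7
position: [0.467, -0.1308, 0.1892]
tcp_rot: [[0.437, 0.899, -0.001], [0.899, -0.437, 0.001], [0.0, -0.001, -1.0]]
force: [-0.4, 0.4, 0.4]
opening: 1.001
grasp_force: 0.0
```

Run:
```python
from h import *
s=bot.read_state();print(s["time_s"],s["position"],np.round(s["tcp_rot"],3).tolist(),s["force"])
m=imaging.camera_model("wrist");a=imaging.capture("wrist");cv2.imwrite("pics/w.png",a[:,:,::-1])
print(np.round(m["T"],4).tolist(),m["fx"],m["cx"],m["cy"])
T=np.array(m["T"])
for p in([.468,-.130,.136],[.55,-.058,.103]):
    q=T[:3,:3].T@(np.array(p)-T[:3,3]);print(m["fx"]*q[:2]/q[2]+[m["cx"],m["cy"]])
for n,b in(("side",(278,132,300,160)),):
    im=imaging.capture(n)[:,:,::-1];cv2.imwrite("pics/s2.png",im)
```

```text
0.7 [ 0.46695986 -0.13075983  0.18917309] [[0.437, 0.899, -0.001], [0.899, -0.437, 0.001], [0.0, -0.001, -1.0]] [-0.44831631  0.3525417   0.39405262]
[[0.8991, -0.4177, -0.1306, 0.503], [-0.4376, -0.8596, -0.2637, -0.0583], [-0.0021, 0.2942, -0.9557, 0.3517], [0.0, 0.0, 0.0, 1.0]] 330.36079875195145 255.22188226054942 190.97425024577237
[255.79186753 209.43162908]
[316.15088567  58.18837144]
```

View pics/w.png

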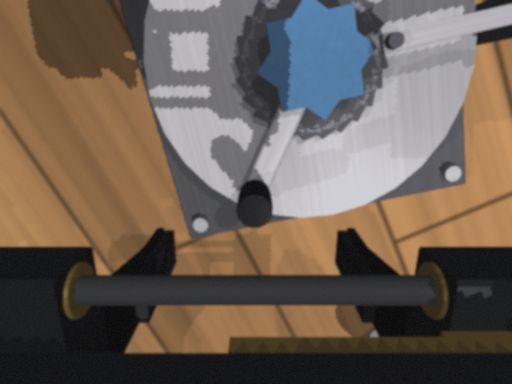

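The knob top is centred at about (255,209) and the tile at about (317,58). Both match my estimates to within 1 mm, so I'm going down to grip.

Request:
drive_tool:
  deltas: "87 1 1 -30 0; 87 1 1 -60 0; 87 1 1 -80 0; 87 1 1 -90 0; 87 1 1 -90 0; 20 1 1 -90 0; 20 1 1 -90 0; 20 1 1 -90 0; 20 1 1 -90 0; 20 1 1 -90 0; 20 1 1 -90 0; 20 1 1 -90 0"

```text
time_s: 2.0
position: [0.469, -0.129, 0.0996]
tcp_rot: [[0.435, 0.9, 0.0], [0.9, -0.435, -0.0], [0.0, 0.0, -1.0]]
force: [-0.2, 0.2, 0.5]
opening: 0.446
grasp_force: 0.0
```

Request:
drive_tool:
  deltas: "20 0 0 0 0; 20 0 0 0 0; 20 0 0 0 0; 20 0 0 0 0; 20 0 0 0 0; 20 0 0 0 0; 20 0 0 0 0; 20 0 0 0 0"

```text
time_s: 2.8
position: [0.4686, -0.129, 0.0995]
tcp_rot: [[0.435, 0.901, -0.001], [0.901, -0.435, 0.0], [-0.0, -0.001, -1.0]]
force: [-2.0, -2.5, 0.1]
opening: 0.291
grasp_force: 30.0
```

Request:
drive_tool:
  deltas: "20 -1 -1 3 0; 20 -1 -1 6 0; 20 -1 -1 9 0; 20 -1 -1 12 0; 20 -1 -1 12 0; 20 -1 -1 12 0"

```text
time_s: 3.4
position: [0.4686, -0.1294, 0.1116]
tcp_rot: [[0.435, 0.9, 0.001], [0.9, -0.435, 0.001], [0.001, 0.001, -1.0]]
force: [2.6, 3.5, -6.4]
opening: 0.292
grasp_force: 30.0
```

Request:
drive_tool:
  deltas: "20 0.4 0.5 1 0; 20 0.4 0.5 2 0; 20 0.4 0.5 3 0; 20 0.4 0.5 3 0; 20 0.4 0.5 3 0"

```text
time_s: 3.9
position: [0.4683, -0.1291, 0.1137]
tcp_rot: [[0.435, 0.9, -0.0], [0.9, -0.435, 0.001], [0.001, -0.001, -1.0]]
force: [4.8, 2.6, -14.7]
opening: 0.29
grasp_force: 30.0
```

Run:
```python
import numpy as np
t=np.radians(-138.8)
for a in range(0,55,3):
    b=t+np.radians(a);print(a,np.round(110*np.array([np.cos(b)-np.cos(t),np.sin(b)-np.sin(t)]),1))
```

```text
0 [0. 0.]
3 [ 3.9 -4.2]
6 [ 8.  -8.3]
9 [ 12.4 -12.1]
12 [ 16.9 -15.6]
15 [ 21.6 -19. ]
18 [ 26.4 -22. ]
21 [ 31.5 -24.8]
24 [ 36.6 -27.4]
27 [ 41.9 -29.7]
30 [ 47.3 -31.7]
33 [ 52.8 -33.4]
36 [ 58.4 -34.8]
39 [ 64.  -35.9]
42 [ 69.7 -36.8]
45 [ 75.5 -37.3]
48 [ 81.2 -37.5]
51 [ 87.  -37.5]
54 [ 92.7 -37.1]
```

Request:
drive_tool:
  deltas: "20 2 -2.1 0 0; 20 3.9 -4.2 0 0; 20 6 -6.2 0 0; 20 8 -8.3 0 0; 20 10.2 -10.2 0 0; 20 12.4 -12.1 0 0; 20 12.4 -12.1 0 0"

```text
time_s: 4.6
position: [0.4783, -0.139, 0.1136]
tcp_rot: [[0.436, 0.9, -0.006], [0.9, -0.436, 0.005], [0.002, -0.007, -1.0]]
force: [2.0, 6.4, -10.5]
opening: 0.287
grasp_force: 30.0
```

Request:
drive_tool:
  deltas: "20 2.6 -1 0.5 0; 20 5 -2.8 0.5 0; 20 7.4 -4.5 0.5 0; 20 9.8 -6.1 0.5 0; 20 12.2 -7.6 0.5 0; 20 14.6 -9.1 0.5 0; 20 14.6 -9.1 0.5 0; 20 14.6 -9.1 0.5 0"

```text
time_s: 5.4
position: [0.4942, -0.1503, 0.1138]
tcp_rot: [[0.435, 0.9, -0.003], [0.9, -0.435, 0.001], [-0.0, -0.003, -1.0]]
force: [-1.4, 2.1, -22.0]
opening: 0.296
grasp_force: 30.0
```

Request:
drive_tool:
  deltas: "20 2.5 -1.4 -0.2 0; 20 5.1 -2.8 -0.2 0; 20 7.6 -4.1 -0.2 0; 20 10.2 -5.4 -0.2 0; 20 12.8 -6.6 -0.2 0; 20 15.5 -7.7 -0.2 0; 20 18.2 -8.7 -0.2 0; 20 20.9 -9.7 -0.2 0; 20 23.6 -10.6 -0.2 0; 20 23.6 -10.6 -0.2 0; 20 23.6 -10.6 -0.2 0"

```text
time_s: 6.5
position: [0.519, -0.1612, 0.1139]
tcp_rot: [[0.435, 0.9, -0.0], [0.9, -0.435, 0.0], [0.0, -0.0, -1.0]]
force: [-1.2, 3.2, -28.5]
opening: 0.289
grasp_force: 30.0
```

Request:
drive_tool:
  deltas: "20 2.8 -0.6 -0.3 0; 20 5.6 -1.3 -0.5 0; 20 8.4 -2 -0.5 0; 20 11.2 -2.6 -0.5 0; 20 14 -3.1 -0.5 0; 20 16.8 -3.6 -0.5 0; 20 19.7 -4 -0.5 0; 20 19.7 -4 -0.5 0"

```text
time_s: 7.3
position: [0.5389, -0.1652, 0.1139]
tcp_rot: [[0.436, 0.9, 0.001], [0.9, -0.436, 0.0], [0.001, 0.0, -1.0]]
force: [0.9, 3.1, -25.4]
opening: 0.291
grasp_force: 30.0
```

Request:
drive_tool:
  deltas: "20 2 -0.2 -0.3 0; 20 4 -0.4 -0.3 0; 20 6 -0.4 -0.3 0; 20 8 -0.5 -0.3 0; 20 8 -0.5 -0.3 0; 20 8 -0.5 -0.3 0; 20 8 -0.5 -0.3 0; 20 8 -0.5 -0.3 0"

```text
time_s: 8.1
position: [0.5478, -0.1658, 0.1139]
tcp_rot: [[0.435, 0.9, 0.002], [0.9, -0.435, -0.0], [0.001, 0.002, -1.0]]
force: [-0.3, 2.5, -25.1]
opening: 0.288
grasp_force: 30.0
```

Run:
```python
from h import *
im=imaging.capture("side");cv2.imwrite("pics/e.png",cv2.resize(im[80:230,180:330,::-1],None,fx=4,fy=4,interpolation=2))
s=bot.read_state();p=s["position"]
print(p,s["force"],s["qvel"],np.degrees(np.arctan2(p[1]+.0567,p[0]-.5512))+138.8,np.degrees(np.arctan2(p[1]+.058,p[0]-.55))+138.8)
```

```text
[ 0.5478005  -0.16580127  0.11393259] [ -0.35020433   4.02417334 -25.08755159] [ 0.09860682  0.14035652  0.04430838  0.09586745  0.02596346 -0.01659567] 47.015292857373225 47.631141802197035
```

View pics/e.png

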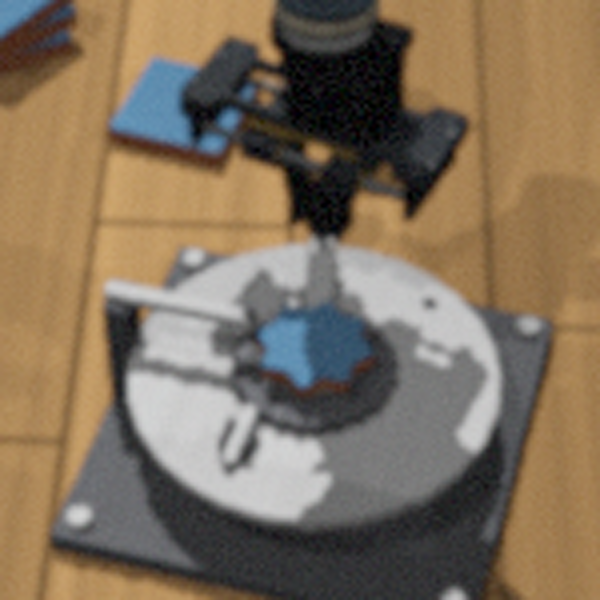

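The picture shows the crank arm turned with the knob still in the jaws at about (325,230), and the empty home hole at (430,303). The crank measures about 47°, and the force shows the knob at its stop. Handing in.

```bash
python3 -c "
from rig import bot
print(bot.hand_in())"
```

```text
the job is handed in; nothing more can be done
None
```

I pulled the knob up to its stop, swung the crank counter-clockwise three clicks (measured about 47° from home), and handed the job in with the knob still held up; no verdict was returned.

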